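# Square up the tea lights with a straightedge

### The arm

A 6-joint arm with a two-finger parallel gripper is mounted at the origin on a cart in front of the work surface, level with it; the furniture and walls round the work are solid. World frame = base frame: x ahead of the robot, y to its left, z up, the work surface at z = 0. Lengths are in m, angles in rad, forces in N, time in s.
With the tool pointing down it reaches from about 0.375 to 0.9 m from the base axis. Payload 3.1 kg.
Tool frame: the origin (TCP) lies between the finger pads; the fingertips stand manip.finger_overhang ahead of it and the grasp point (between the pads) lies 5 mm behind it (manip.finger_overhang is the distance from the TCP to the fingertips, in m); z points along the fingers, y is the line along which they close (so a half turn about z gives the same grasp; the last joint's range is limited). The gripper opens to 85 mm and grips with 20 to 120 N. Pads are 22 mm wide; open, the fingers measure 114 mm over their backs; the gripper's body (76 mm by 85 mm) begins 54 mm behind the grasp point. The pads swing forward as they close: fully open they stand 13 mm farther back than shut.
Start: joints at [-1.353, 0.527, 1.433, -0, 1.181, -0.178], TCP at [0.241, -0.577, 0.245] pointing down, gripper open.
Joint ranges: [-3.08, 3.08], [-0.75, 2.2], [0.22, 2.44], [-1.43, 4.57], [0, 2.65], [-2.85, 2.85]. Speed limits (rad/s): [2.79, 2.79, 3.14, 3.14, 3.14, 3.14].

### API

Orientations are given as a unit quaternion [x, y, z, w].
In Python, from station import manip gives the robot as it stands.
- The arm moves only by the tool drive_tool, never from a script. Its argument "plan" is a list of rows, each a list of 7 numbers: the shift along the tool's x, y, z in m, then the turn, a rotation vector about the tool's x, y, z in degrees, then the opening, from -1 (shut) to 1 (fully open). In form: [[x, y, z, wx, wy, wz, gripper], ...]. A call has 1 to 10 rows; each row shifts and turns the commanded pose from where the row before left it, along the tool's axes as they then stand; what a row does not reach is not made up. A row lasts 1/10 s, in which the tool goes at most 50 mm and 8.59 degrees, less where a joint would pass 70% of its speed; a pose out of reach is approached as far as the arm can. A call is refused whole if a number of a shift passes 0.05 or a number of a turn 8.59, either way. A call with a gripper value outside its range is refused whole. The fingers move at their own pace and stop on an object; "newtons" is the grip in N (left out, the last holds). Time passes only in rows, so rows that do not move let the fingers close. It gives the time, the measured TCP pose, the force, the opening and the grip force at its end, in the units of the state.
- manip.sense(): the state, without advancing time (a new reading comes with each control period).
- manip.snapshot(name): name is "side" or "top"; returns a dict with "image" (400x640x3 uint8, red, green, blue), "z_map" (400x640 float32, m along the optical axis (not along the pixel's ray), 0 where there is no reading), "fov_y" (degrees; the focal length in pixels is half the picture's height over the tangent of half this angle, whatever the lens; pixels are square), "cx", "cy" (the principal point, pixels), "extrinsics" (4x4, takes a point from camera to world coordinates). Camera axes: x right, y up, looking along -z (the intrinsics and any distortion apply to the point x, -y, -z); pixel columns grow to the right and rows downward; lengths in m; the calibration is good to about 2 mm. A picture is of the moment at which its call begins.
- manip.sign_off(): hands the job in; it is judged then, once.
The state is a dict: "t": time; "q": joint angles; "qd": joint speeds; "tau": joint torques, N m; "tcp_pos": TCP position; "tool_rot": TCP orientation; "force": force on the tool from outside, world axes, zero at the start; "ft_torque": the same for the moment, N m; "finger_gap": opening from 0.0 (shut) to 1.0 (fully open); "gripper_force": force on a finger pad.
Only numpy, scipy, OpenCV 4.12 (cv2) and the standard library are available. Lean on these libraries where they do the work, as an engineer would, in place of code of your own. Each camera call takes 0.05 s, during which the arm holds its last target. There are 200 camera calls.

### The job

Pick up the wooden straightedge by its grip and, with it, push the four tea lights together as one group into the open-fronted frame until the whole row is gently squeezed for a moment between the straightedge and the springy stop pads inside the frame; feel for the stop and do not ram the pads hard against the end of their travel. Then draw the straightedge back out and leave it standing free on the worktop in front of the frame, with the tea lights left in a straight row inside. Do not touch the tea lights with the gripper, and leave the other things alone.

Things in the scene. Friction and masses are not known exactly. Their poses are not given: they have to be found in the camera images.
- frame: Three-sided wooden frame fixed to the worktop, no floor, open in front: walls 22 mm high, 10 thick, 200 apart inside, 165 long. Origin: middle of its open mouth, worktop height; y points inward (the way to push, roughly to the robot's left), x across the mouth, z up. Across the inside stands its stop: a row of four flat pads, 190 mm long in all, 19 high, faces 75 to 105 mm inward of the mouth.
- stop_far (a point): A fixed point of the frame on its middle line, 105 mm inward of the mouth, at worktop height: the farthest the stop's face can be. Its setting differs each time (up to 30 mm nearer), not reported. The four pads, 47 mm wide each, are one line parallel to the mouth; each yields inward on its own spring, 1 mm per 0.9 N, 6 mm at most (5.4 N), then is hard, and springs back.
- straightedge: Loose straightedge of pale beech (about 160 g) standing on the worktop: a bar 180 mm long (x axis), 22 thick (y axis), 30 high, with an upright grip in the middle 60 mm long (x), 18 thick (y), its top 80 mm above the worktop. Origin: centre of the underside; z up. Both long faces are alike. Take the grip from above across its 18 mm thickness.
- tealight1: Tea light 1 of 4, all alike: a small candle in a round metal cup, 38 mm across, 15 mm high, about 20 g. Origin: centre of the underside, z up. The four stand loose in front of the frame's mouth, side by side but at different distances from it.
- tealight2: Tea light 2 of 4, all alike: a small candle in a round metal cup, 38 mm across, 15 mm high, about 20 g. Origin: centre of the underside, z up. The four stand loose in front of the frame's mouth, side by side but at different distances from it.
- tealight3: Tea light 3 of 4, all alike: a small candle in a round metal cup, 38 mm across, 15 mm high, about 20 g. Origin: centre of the underside, z up. The four stand loose in front of the frame's mouth, side by side but at different distances from it.
- tealight4: Tea light 4 of 4, all alike: a small candle in a round metal cup, 38 mm across, 15 mm high, about 20 g. Origin: centre of the underside, z up. The four stand loose in front of the frame's mouth, side by side but at different distances from it.
- garlic: Bystander, leave alone: a white garlic bulb, about 60 mm. Origin: centre of its underside.
- tape: Bystander, leave alone: a roll of masking tape lying flat, 94 mm across, 25 mm high. Origin: centre of its underside.
- tuna: Bystander, leave alone: a short round food tin, 87 mm across, 40 mm high. Origin: centre of its underside.
- peeler: Bystander, leave alone: a vegetable peeler with a pale handle lying flat, 170 mm long, 18 mm high. Origin: centre of its underside.
- tumbler: Bystander, leave alone: a clear drinking glass, 81 mm across, 91 mm high. Origin: centre of its underside.
There are look-alikes about, which are no part of the job. What is shaped like the tealight4 but pink or red is not meant.

How it is judged:
By the outcome, as a careful person would: the job done as asked, in the order asked, and still so for the second after the job is handed in, with the robot touching nothing.
It also fails if it takes over 64 s, if anything falls off the work surface, if the arm or the gripper's body presses on something with over 40 N, if the wrist force passes 120 N, or if a joint passes its speed limit or range.

## Working session

There is one attempt and no reset: what is moved stays moved. The work goes in short steps, Python scripts to look and compute and a tool call to move; the robot and the scene stay as the last step left them, time stands still between calls to the robot, and variables do not carry over. Pictures are saved under pics/ and viewed, at most 10 in all, crops included, and the job is handed in when it is done.

Besides the shell and the picture viewer there is one more tool, called by a JSON object that holds its "fn" and its "kwargs", one argument or row to a line. drive_tool: Moves the arm, as the interface text tells. Its arguments: {"type":"object","properties":{"plan":{"type":"array"},"newtons":{"type":"number"}},"required":["plan"]}

```bash
mkdir -p pics; ls; cat > h.py <<'E'
import numpy as np, cv2
from station import manip
def snap(n,save=None):
    s=manip.snapshot(n)
    if save: cv2.imwrite(f'pics/{save}.png',s['image'][:,:,::-1])
    return s
def pts(s):
    "world points per pixel from z_map (undistorted assumption unless 'dist')"
    h,w=s['z_map'].shape; f=h/2/np.tan(np.radians(s['fov_y']/2))
    u,v=np.meshgrid(np.arange(w),np.arange(h)); z=s['z_map']
    P=np.stack([(u-s['cx'])/f*z,-(v-s['cy'])/f*z,-z],-1)
    E=np.array(s['extrinsics']); return P@E[:3,:3].T+E[:3,3]
def ray(s,u,v,z):
    h,w=s['z_map'].shape; f=h/2/np.tan(np.radians(s['fov_y']/2)); E=np.array(s['extrinsics'])
    d=E[:3,:3]@np.array([(u-s['cx'])/f,-(v-s['cy'])/f,-1]); o=E[:3,3]
    return o+d*(z-o[2])/d[2]
E
python3 - <<'E'
from h import *
for n in('top','side'):
    s=snap(n,n+'0'); print({k:v for k,v in s.items() if k not in('image','z_map')}); np.savez(n+'0.npz',**s)
print(manip.sense(), manip.finger_overhang)
E
```

```text
pics
{'fov_y': 49.58782276573238, 'cx': 314.75804546843153, 'cy': 201.62518585087105, 'extrinsics': array([[ 0.02738251,  0.97785669, -0.20747647,  0.28778719],
       [-0.99962266,  0.02633411, -0.00781386,  0.04373147],
       [-0.00217712,  0.20761214,  0.9782088 ,  1.39814497],
       [ 0.        ,  0.        ,  0.        ,  1.        ]])}
{'fov_y': 53.04797439144551, 'cx': 319.6335022783594, 'cy': 194.19369273486376, 'extrinsics': array([[ 0.95620245,  0.24863751, -0.15445473,  0.39765549],
       [-0.29241852,  0.83482891, -0.4664248 , -0.423232  ],
       [ 0.01297257,  0.49116196,  0.87097166,  0.9571518 ],
       [ 0.        ,  0.        ,  0.        ,  1.        ]])}
{'t': 0.1, 'q': array([-1.35349513e+00,  5.28371851e-01,  1.43376609e+00,  1.09762596e-05,
        1.18141098e+00, -1.78504734e-01]), 'qd': array([ 0.00109974, -0.00254213, -0.00229473, -0.00065483, -0.00042618,
       -0.00098792]), 'tau': array([ 1.66918194e-04, -4.43303955e+01, -1.78586894e+01, -3.11679951e-04,
        3.83563922e-03,  1.90623120e-05]), 'tcp_pos': array([ 0.24086262, -0.57605834,  0.24443485]), 'tool_rot': array([ 9.80480980e-01,  1.96611521e-01, -1.38985107e-05, -9.78045177e-04]), 'force': array([-0.31393104, -0.18246851, -0.40241139]), 'ft_torque': array([-0.03209993, -0.02328755, -0.01880717]), 'gripper_force': 0.0, 'finger_gap': 1.0005955992909088} 0.014
```

View pics/top0.png

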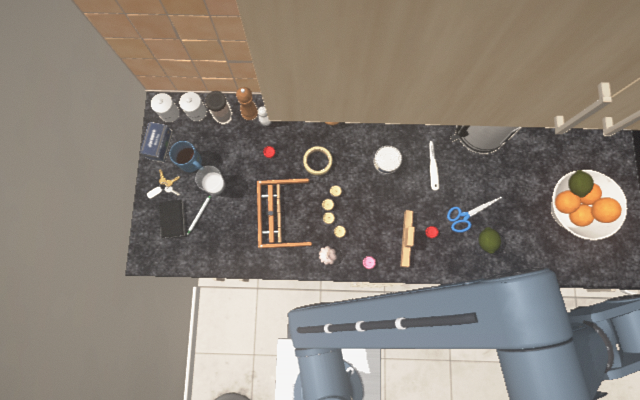

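View pics/side0.png

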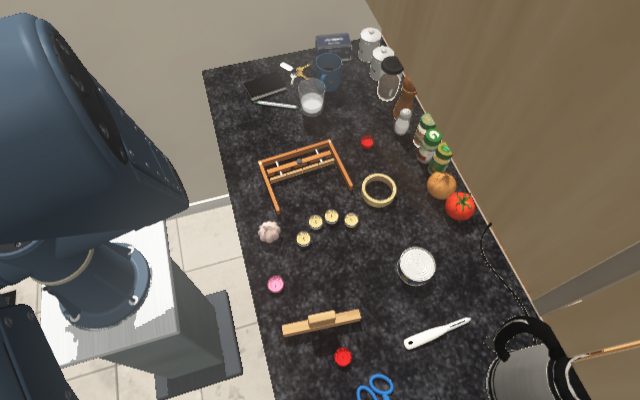

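The top view shows the frame at (257–312, 180–247), mouth to the right. The tea lights are yellow at (336,191), (328,205), (329,218) and (340,231), and the straightedge is at (407,238). The look-alikes are red at (269,152) and (432,232) and pink at (369,263); I exclude these by colour.

```bash
cat > meas.py <<'E'
from h import *
def blobs(s,box,hsv_lo,hsv_hi,amin):
    hsv=cv2.cvtColor(s['image'],cv2.COLOR_RGB2HSV); m=cv2.inRange(hsv,np.array(hsv_lo),np.array(hsv_hi))
    k=np.zeros_like(m);x0,y0,x1,y1=box;k[y0:y1,x0:x1]=1;m=m*k
    m=cv2.morphologyEx(m,cv2.MORPH_CLOSE,np.ones((3,3),np.uint8))
    n,l,st,c=cv2.connectedComponentsWithStats(m)
    return [(l==i,st[i],c[i]) for i in range(1,n) if st[i][4]>=amin]
E
python3 - <<'E'
from meas import *
T=dict(np.load('top0.npz')); S=dict(np.load('side0.npz'))
for nm,s,b1,b2,b3 in(('top',T,(318,183,350,240),(395,205,418,270),(250,172,316,252)),('side',S,(290,205,362,250),(275,300,368,340),(250,130,360,218))):
    P=pts(s); print(nm,'table z',np.median(P[(P[...,2]>-.03)&(P[...,2]<.03)&(P[...,0]<.7)&(P[...,0]>.35)&(s['z_map']>0)],axis=0))
    for t,b,h in(('tea',b1,.015),('edge',b2,.03),('frame',b3,.022)):
        lo=[5,40,110] 
        for m,st,c in blobs(s,b,lo,[35,255,255],25):
            p=P[m]; r=cv2.minAreaRect((p[p[:,2]>h-.007][:,:2]*1000).astype(np.float32)) if (p[:,2]>h-.007).sum()>5 else None
            print(t,st,c.round(1),'ray',ray(s,*c,h).round(4),'zmax',np.percentile(p[:,2],[10,50,95]).round(3),'rect mm',r)
            if t=='edge':
                g=p[p[:,2]>.065]; print(' grip',len(g),g.mean(0),cv2.minAreaRect((g[:,:2]*1000).astype(np.float32)))
            
c1=cv2.resize(T['image'][165:275,245:425],None,fx=4.4,fy=4.4,interpolation=cv2.INTER_CUBIC)
cv2.imwrite('pics/crop1.png',c1[:,:,::-1])
E
```

```text
top table z [ 5.11024483e-01 -1.04350611e-01  2.83557778e-04]
tea [329 185  13  12 116] [335.2 190.5] ray [ 0.6203 -0.0114  0.015 ] zmax [0.002 0.007 0.014] rect mm ((621.4080810546875, -10.788299560546875), (36.52592468261719, 32.94388198852539), 1.2109317779541016)
tea [322 198  13  26 251] [327.9 210.9] ray [0.5515 0.0111 0.015 ] zmax [0.001 0.007 0.014] rect mm ((553.0138549804688, 12.505263328552246), (83.17988586425781, 35.95370101928711), 1.3410980701446533)
tea [333 225  13  13 127] [339.4 231. ] ray [ 0.4866 -0.0271  0.015 ] zmax [0.001 0.007 0.015] rect mm ((488.6862487792969, -25.992435455322266), (35.26164245605469, 32.687313079833984), 1.105594515800476)
edge [400 210  15  58 598] [406.9 238.3] ray [ 0.4668 -0.2409  0.03  ] zmax [0.002 0.03  0.082] rect mm ((379.78021240234375, -147.36209106445312), (131.03189086914062, 403.42108154296875), 43.7001953125)
 grip 132 [ 0.46466268 -0.23285292  0.10904317] ((374.97552490234375, -115.44078063964844), (51.44438552856445, 359.31024169921875), 36.860164642333984)
frame [ 257  178   55   71 1258] [274.3 213.5] ray [0.537  0.1845 
[... 1197 characters left out ...]
84.76113891601562)
 grip 269 [ 0.46658854 -0.24776968  0.09734092] ((448.8959045410156, -330.8327331542969), (202.9468994140625, 58.86771011352539), 77.1648178100586)
frame [ 258  139   95   75 1734] [299. 165.] ray [0.5357 0.1834 0.022 ] zmax [-0.     0.018  0.023] rect mm ((531.3773803710938, -89.57272338867188), (678.9949340820312, 236.23297119140625), 87.34397888183594)
frame [325 210  14   8  95] [331.3 214. ] ray [0.5752 0.0123 0.022 ] zmax [0.004 0.007 0.011] rect mm None
frame [345 213  13   5  46] [350.6 215.5] ray [ 0.6222 -0.0064  0.022 ] zmax [0.005 0.008 0.013] rect mm None
frame [310 215  11   3  25] [315.  216.2] ray [0.5327 0.0181 0.022 ] zmax [0.006 0.008 0.014] rect mm None
```

View pics/crop1.png

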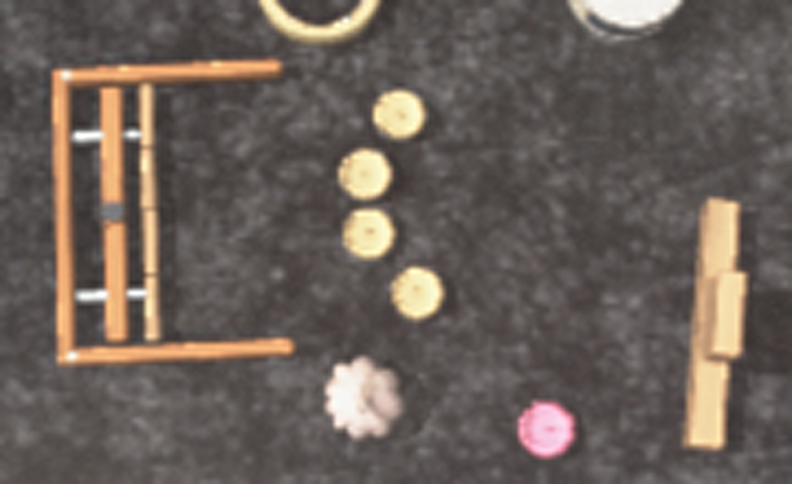

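The crop shows four yellow tea lights, which are the ones meant, and a pink look-alike at crop (546,430), which I leave. The pads' front line is near crop x≈158. Next I get the exact frame and straightedge poses.

```bash
python3 - <<'E'
from meas import *
T=dict(np.load('top0.npz')); S=dict(np.load('side0.npz'))
def near(p,lo,hi,b): return p[(p[:,2]>lo)&(p[:,2]<hi)&(p[:,0]>b[0])&(p[:,0]<b[1])&(p[:,1]>b[2])&(p[:,1]<b[3])]
def line(q,ax):
    c,r=np.polyfit(q[:,ax],q[:,1-ax],1); return round(np.degrees(np.arctan(c)),2),np.round(q.mean(0),4),np.round(np.percentile(q,[1,99],axis=0),4).tolist(),len(q)
for nm,s in(('top',T),('side',S)):
    P=pts(s).reshape(-1,3); hsv=cv2.cvtColor(s['image'],cv2.COLOR_RGB2HSV).reshape(-1,3)
    W=P[(hsv[:,1]>90)&(hsv[:,0]<25)&(hsv[:,2]>90)]
    g=near(P,.068,.09,(.38,.56,-.3,-.18)); print(nm,'grip z',np.median(g[:,2]),cv2.minAreaRect((g[:,:2]*1000).astype(np.float32)))
    b=near(P,.025,.036,(.34,.6,-.3,-.18)); print(' bar',np.median(b[:,2]),cv2.minAreaRect((b[:,:2]*1000).astype(np.float32)))
    for w,bx in(('frame+x',(.62,.68,.04,.22)),('frame-x',(.40,.46,.04,.22))):
        q=near(W,.014,.028,bx); print(' ',w,line(q,1), np.median(q[:,2]))
    q=near(W,.014,.028,(.45,.62,.195,.27)); print('  back',line(q,0))
    q=near(W,.010,.028,(.45,.62,.08,.15)); print('  pads',line(q,0),np.percentile(q[:,1],[3,50,97]))
    for h,b in((.03,(330,40,480,120)),):
        pass
    for nmz,bx in(('garlic',(.4,.5,-.08,.06)),('tape',(.62,.78,-.05,.11)),('pinkish',(.36,.44,-.2,-.08)),('red',(.4,.55,-.34,-.27))):
        q=near(P,.012 if nmz!='garlic' else .02,.09,bx); print(' ',nmz,np.round(np.percentile(q,[3,97],axis=0),3).tolist() if len(q) else None)
E
```

```text
top grip z 0.08042527625811169 ((469.9040222167969, -240.52981567382812), (18.316621780395508, 60.2685661315918), 85.78309631347656)
 bar 0.02994974422000518 ((469.1841735839844, -239.97689819335938), (22.24292755126953, 179.31947326660156), 84.97180938720703)
  frame+x (np.float64(-7.22), array([0.6449, 0.1583, 0.0205]), [[0.6218, 0.0823, 0.0146], [0.6551, 0.2198, 0.0265]], 163) 0.020517234318946365
  frame-x (np.float64(-1.4), array([0.4407, 0.1481, 0.0211]), [[0.4287, 0.0662, 0.0145], [0.4579, 0.2156, 0.0275]], 190) 0.021431548615054252
  back (np.float64(-0.13), array([0.5446, 0.2198, 0.0205]), [[0.4528, 0.1954, 0.0145], [0.6182, 0.2443, 0.027]], 301)Traceback (most recent call last):
  File "<stdin>", line 14, in <module>
  File "<stdin>", line 5, in line
    raise TypeError("expected non-empty vector for x")
TypeError: expected non-empty vector for x
```

```bash
python3 - <<'E'
from meas import *
T=dict(np.load('top0.npz')); S=dict(np.load('side0.npz'))
def c(s,u,v,z=.022): return ray(s,u,v,z)[:2].round(4)
for n,u,v in(('far back',52,70),('far mouth',283,66),('near back',58,362),('near mouth',294,346)):
    print(n,c(T,245+u/4.4-.5,165+v/4.4-.5))
P=pts(T); Z=P[...,2]
# walls: per image-column/row median of top surface
def fit(s,sel,ax):
    q=pts(s)[sel]; 
    for _ in range(4):
        k=np.polyfit(q[:,ax],q[:,1-ax],1); r=np.abs(q[:,1-ax]-np.polyval(k,q[:,ax])); q=q[r<max(.006,np.percentile(r,80))] if _<3 else q
    return np.degrees(np.arctan(k[0])).round(2),[round(float(np.polyval(k,t)),4) for t in ((.05,.2) if ax else (.45,.63))],len(q),np.percentile(q[:,ax],[0,100]).round(3)
for nm,s in(('top',T),('side',S)):
    P=pts(s); Z=P[...,2]; X=P[...,0]; Y=P[...,1]; h=cv2.cvtColor(s['image'],cv2.COLOR_RGB2HSV)
    w=(h[...,1]>80)&(h[...,0]<28)&(h[...,2]>80)&(Z>.017)&(Z<.027)
    print(nm,'+x',fit(s,w&(X>.62)&(X<.67)&(Y>.03)&(Y<.23),1)); print('-x',fit(s,w&(X>.41)&(X<.45)&(Y>.03)&(Y<.23),1)); print('back',fit(s,w&(X>.46)&(X<.62)&(Y>.2)&(Y<.27),0))
    q=P[w&(X>.46)&(X<.62)&(Y>.1)&(Y<.21)]; print('mid hist',np.histogram(q[:,1],np.arange(.1,.215,.005))[0])
    w2=(Z>.012)&(Z<.024)&(X>.46)&(X<.62)&(Y>.1)&(Y<.21); print('hist all',np.histogram(P[w2][:,1],np.arange(.1,.215,.005))[0])
E
python3 - <<'E'
import sys; sys.path.insert(0,'.')
from h import *
s=dict(np.load('side0.npz')); c=cv2.resize(s['image'][130:260,240:390],None,fx=4.6,fy=4.6,interpolation=cv2.INTER_CUBIC); cv2.imwrite('pics/crop2.png',c[:,:,::-1])
E
```

```text
far back [0.6457 0.2485]
far mouth [0.6534 0.0763]
near back [0.4281 0.2321]
near mouth [0.4443 0.062 ]
top +x (np.float64(-4.96), [0.6562, 0.6432], 119, array([0.079, 0.23 ]))
-x (np.float64(-3.9), [0.445, 0.4348], 147, array([0.063, 0.229]))
back (np.float64(3.48), [0.2289, 0.2399], 123, array([0.463, 0.62 ]))
mid hist [ 0  0  0  0  0  0  0  0  0  0  0  0  6 19 28 18  0 13 37 51 33 19]
hist all [ 0  0  0  0  0  0  0  0  0  0  0  0  8 32 49 45 21 30 50 67 44 31]
side +x (np.float64(-4.93), [0.6549, 0.642], 148, array([0.078, 0.227]))
-x (np.float64(-3.46), [0.444, 0.4349], 175, array([0.063, 0.229]))
back (np.float64(4.26), [0.2256, 0.239], 171, array([0.46 , 0.619]))
mid hist [ 0  0  0  0  0  0  0  0  0  0  0  1 12 46 40 18  5 32 55 57 34  7]
hist all [ 0  0  0  0  0  0  0  0  0  0  0  1 31 72 67 32 26 66 96 75 48 13]
```

View pics/crop2.png

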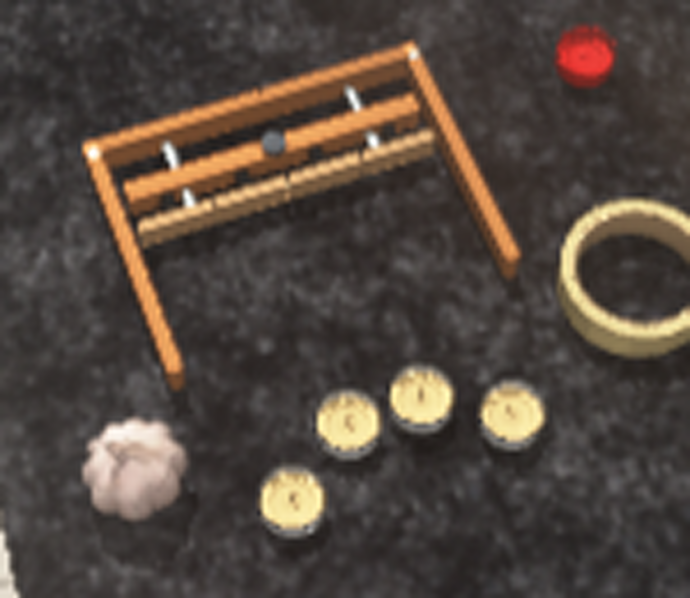

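The side crop confirms it: frame walls about 209 mm apart, yaw about +4.1°, and mouth centre about (0.5485, 0.069). The tea lights sit at frame a ≈ −68, −23, +22 and +66 mm. The straightedge is centred at (0.4695, −0.2403) with its long axis at −5°. Now I turn the tool and travel to it.

{"fn": "drive_tool", "kwargs": {
  "plan": [
    [0, 0, 0, 0, 0, 7, 1],
    [0, 0, 0, 0, 0, 7, 1],
    [0, 0, 0, 0, 0, 7, 1],
    [0, 0, 0, 0, 0, 6.7, 1],
    [0.01, -0.018, 0, 0, 0, 0, 1],
    [0.02, -0.036, 0, 0, 0, 0, 1],
    [0.02, -0.036, 0, 0, 0, 0, 1],
    [0.02, -0.036, 0, 0, 0, 0, 1],
    [0.02, -0.036, 0, 0, 0, 0, 1],
    [0.02, -0.036, 0, 0, 0, 0, 1]
  ]
}}

```text
t: 1.1
tcp_pos: [0.3687, -0.3859, 0.2451]
tool_rot: [0.999, -0.042, -0.0, -0.001]
force: [0.5, 0.0, -0.6]
finger_gap: 1.0
gripper_force: 0.0
```

```bash
cat > d.py <<'E'
import sys
from h import *
from scipy.spatial.transform import Rotation as R
def go(x,y,z,yaw):
    s=manip.sense(); r=R.from_quat(s['tool_rot']); p=s['tcp_pos']
    print('tcp',p.round(4),'delta tool mm',(r.inv().apply(np.array([x,y,z])-p)*1000).round(1))
    g=R.from_euler('z',yaw,degrees=True)*R.from_euler('x',180,degrees=True)
    print('turn',np.degrees((r.inv()*g).as_rotvec()).round(2),'F',s['force'].round(2),'gap',round(s['finger_gap'],3),'t',s['t'])
a,i=np.array([.9974,.0715]),np.array([-.0715,.9974]); O=np.array([.5485,.069])
if __name__=='__main__': go(*map(float,sys.argv[1:]))
E
python3 d.py .4695 -.2403 .055 -5
```

```text
tcp [ 0.3687 -0.3859  0.2451] delta tool mm [  88.2 -153.3  190.3]
turn [-0.09  0.02  0.13] F [ 0.54  0.05 -0.63] gap 1.0 t 1.1
```

{"fn": "drive_tool", "kwargs": {
  "plan": [
    [0.02, -0.035, 0.01, 0, 0, 0, 1],
    [0.02, -0.035, 0.02, 0, 0, 0, 1],
    [0.02, -0.035, 0.02, 0, 0, 0, 1],
    [0.02, -0.035, 0.02, 0, 0, 0, 1],
    [0.008, -0.012, 0.02, 0, 0, 0, 1],
    [0, 0, 0, 0, 0, 0, 1],
    [0, 0, 0, 0, 0, 0, 1]
  ]
}}

```text
t: 1.8
tcp_pos: [0.4686, -0.2445, 0.1553]
tool_rot: [0.999, -0.042, -0.001, -0.0]
force: [0.4, -0.6, 0.4]
finger_gap: 0.999
gripper_force: 0.0
```

```bash
python3 d.py .4695 -.2403 .055 -5; python3 - <<'E'
from h import *
s=snap('side','s1'); c=cv2.resize(s['image'][200:400,180:480],None,fx=2.6,fy=2.6); cv2.imwrite('pics/s1c.png',c[:,:,::-1])
E
```

```text
tcp [ 0.4686 -0.2445  0.1553] delta tool mm [  0.6  -4.2 100.3]
turn [-0.03  0.06  0.13] F [ 0.4  -0.64  0.37] gap 0.999 t 1.8
```

View pics/s1c.png

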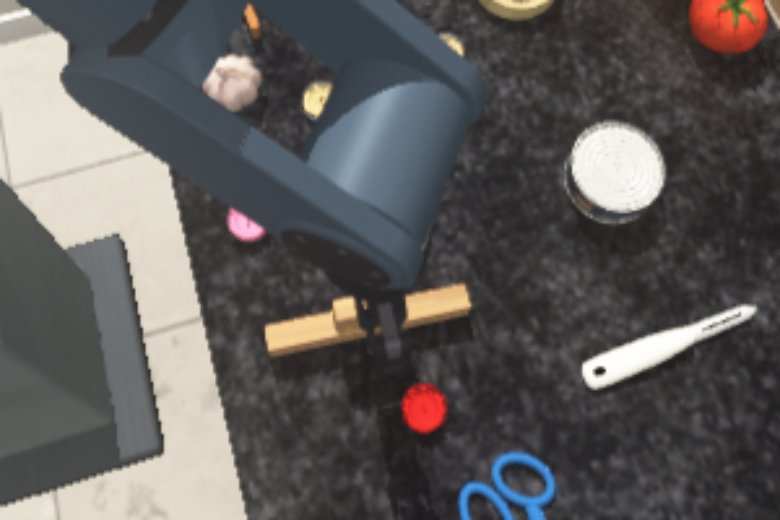

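The gripper is above the straightedge with its fingers across the grip; the red candle at (424,408) is clear. Descending and closing.

{"fn": "drive_tool", "kwargs": {
  "plan": [
    [0.001, -0.004, 0.02, 0, 0, 0, 1],
    [0, 0, 0.03, 0, 0, 0, 1],
    [0, 0, 0.025, 0, 0, 0, 1],
    [0, 0, 0.015, 0, 0, 0, 1],
    [0, 0, 0.01, 0, 0, 0, 1],
    [0, 0, 0, 0, 0, 0, 1],
    [0, 0, 0, 0, 0, 0, 0],
    [0, 0, 0, 0, 0, 0, -1],
    [0, 0, 0, 0, 0, 0, -1],
    [0, 0, 0, 0, 0, 0, -1]
  ],
  "newtons": 50
}}

```text
t: 2.85
tcp_pos: [0.4705, -0.2416, 0.056]
tool_rot: [0.999, -0.044, 0.001, 0.0]
force: [0.2, -0.4, -0.2]
finger_gap: 0.329
gripper_force: 0.0
```

{"fn": "drive_tool", "kwargs": {
  "plan": [
    [0, 0, 0, 0, 0, 0, -1],
    [0, 0, 0, 0, 0, 0, -1],
    [0, 0, 0, 0, 0, 0, -1],
    [0, 0, 0, 0, 0, 0, -1]
  ]
}}

```text
t: 3.25
tcp_pos: [0.4706, -0.2417, 0.0558]
tool_rot: [0.999, -0.044, 0.0, 0.0]
force: [0.4, 0.5, 5.4]
finger_gap: 0.203
gripper_force: 49.9
```

```bash
python3 d.py .4695 -.2403 .055 -5
```

```text
tcp [ 0.4706 -0.2417  0.0558] delta tool mm [-1.2 -1.3  0.8]
turn [ 0.03 -0.05 -0.01] F [0.36 0.47 5.44] gap 0.203 t 3.25
```

Gripped (gap ≈ 17–18 mm). Lifting and heading to the pre-push pose.

{"fn": "drive_tool", "kwargs": {
  "plan": [
    [0, 0, -0.01, 0, 0, 0, -1],
    [0, 0, -0.03, 0, 0, 0, -1],
    [0.02, 0, -0.01, 0, 0, -4, -1],
    [0.02, 0, 0, 0, 0, -5.1, -1],
    [0.02, -0.02, 0, 0, 0, 0, -1],
    [0.02, -0.03, 0, 0, 0, 0, -1],
    [0.02, -0.03, 0, 0, 0, 0, -1],
    [0, -0.02, 0, 0, 0, 0, -1],
    [0, 0, 0, 0, 0, 0, -1],
    [0, 0, 0, 0, 0, 0, -1]
  ]
}}

```text
t: 4.25
tcp_pos: [0.5626, -0.1391, 0.1053]
tool_rot: [0.999, 0.036, -0.0, 0.0]
force: [-0.1, -0.8, -2.4]
finger_gap: 0.208
gripper_force: 49.2
```

```bash
python3 d.py .5593 -.0957 .0575 4.1;  python3 - <<'E'
from h import *
s=snap('side','s2'); np.savez('s2.npz',**s); t=snap('top'); np.savez('t2.npz',**t)
c=np.hstack([cv2.resize(s['image'][130:370,230:410],(390,520)),cv2.resize(t['image'][165:285,245:425],(400,520)[:1]+(267,)) if 0 else cv2.copyMakeBorder(cv2.resize(t['image'][165:285,245:425],(400,267)),0,253,0,0,cv2.BORDER_CONSTANT)]); cv2.imwrite('pics/s2c.png',c[:,:,::-1])
E
```

```text
tcp [ 0.5626 -0.1391  0.1053] delta tool mm [ -0.1 -43.5  47.8]
turn [-0.    0.04  0.06] F [-0.15 -0.8  -2.44] gap 0.208 t 4.25
```

View pics/s2c.png

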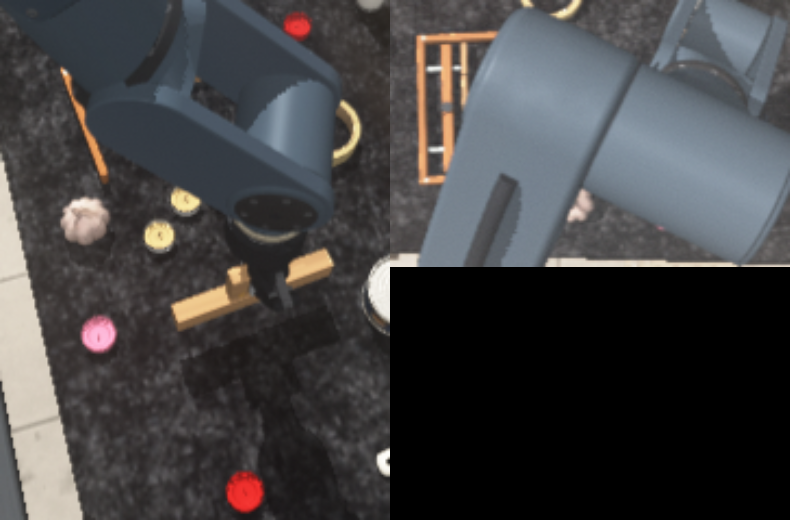

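```bash
python3 - <<'E'
from d import *
s=dict(np.load('s2.npz')); P=pts(s); h=cv2.cvtColor(s['image'],cv2.COLOR_RGB2HSV)
m=(h[...,1]>70)&(h[...,0]<28)&(h[...,2]>120)&(P[...,0]>.45)&(P[...,0]<.68)&(P[...,1]>-.18)&(P[...,1]<-.09)
p=P[m]; print(np.histogram(p[:,2],np.arange(.04,.14,.005))[0])
q=p[(p[:,2]>.074)&(p[:,2]<.088)]; c,sz,an=cv2.minAreaRect((q[:,:2]*1000).astype(np.float32)); print(c,sz,an)
d=np.array(c)/1000-O; print('a,i mm',(d@a*1000).round(1),(d@i*1000).round(1), 'tcp', [((manip.sense()['tcp_pos'][:2]-O)@v*1000).round(1) for v in(a,i)], 'ztop',np.median(q[:,2]))
E
```

```text
[  0   0   0   0  22  32  44 394  55   7   6   1   1   1   1   0   3  62
   6]
(560.85205078125, -140.13214111328125) (179.3216094970703, 22.68494415283203) 4.09339714050293
a,i mm -2.6 -209.5 tcp [np.float64(-0.7), np.float64(-209.9)] ztop 0.07831631872004197
```

Bar yaw is 4.09° (good); I shift it +1.5 mm across. Then lower to about 1.5 mm clearance and start pushing along −y of the tool.

{"fn": "drive_tool", "kwargs": {
  "plan": [
    [0.0015, 0, 0.015, 0, 0, 0, -1],
    [0, 0, 0.018, 0, 0, 0, -1],
    [0, 0, 0.01, 0, 0, 0, -1],
    [0, 0, 0.0045, 0, 0, 0, -1],
    [0, 0, 0, 0, 0, 0, -1],
    [0, -0.01, 0, 0, 0, 0, -1],
    [0, -0.015, 0, 0, 0, 0, -1],
    [0, -0.015, 0, 0, 0, 0, -1],
    [0, -0.01, 0, 0, 0, 0, -1],
    [0, 0, 0, 0, 0, 0, -1]
  ]
}}

```text
t: 5.35
tcp_pos: [0.5601, -0.0871, 0.058]
tool_rot: [0.999, 0.037, -0.001, -0.0]
force: [-0.3, -1.0, -1.6]
finger_gap: 0.208
gripper_force: 49.1
```

```bash
python3 d.py .5563 -.0557 .0575 4.1
```

```text
tcp [ 0.5601 -0.0871  0.058 ] delta tool mm [ -1.5 -31.6   0.5]
turn [-0.04  0.06  0.15] F [-0.26 -1.   -1.64] gap 0.208 t 5.35
```

{"fn": "drive_tool", "kwargs": {
  "plan": [
    [0, -0.006, 0, 0, 0, 0, -1],
    [0, -0.008, 0, 0, 0, 0, -1],
    [0, -0.008, 0, 0, 0, 0, -1],
    [0, -0.008, 0, 0, 0, 0, -1],
    [0, -0.008, 0, 0, 0, 0, -1],
    [0, -0.008, 0, 0, 0, 0, -1],
    [0, -0.008, 0, 0, 0, 0, -1],
    [0, -0.008, 0, 0, 0, 0, -1],
    [0, -0.006, 0, 0, 0, 0, -1],
    [0, -0.004, 0, 0, 0, 0, -1]
  ]
}}

```text
t: 6.35
tcp_pos: [0.5556, -0.0171, 0.0578]
tool_rot: [0.999, 0.036, -0.0, 0.0]
force: [-0.6, -1.2, -1.7]
finger_gap: 0.208
gripper_force: 49.2
```

```bash
python3 d.py .5485 .069 .0575 4.1; python3 - <<'E'
from d import *
s=snap('side','s3'); t=snap('top')
c=np.hstack([cv2.resize(s['image'][120:280,220:400],(405,360)),cv2.copyMakeBorder(cv2.resize(t['image'][165:265,245:365],(390,325)),0,35,0,0,cv2.BORDER_CONSTANT)]); cv2.imwrite('pics/s3c.png',c[:,:,::-1])
E
```

```text
tcp [ 0.5556 -0.0171  0.0578] delta tool mm [ -0.9 -86.4   0.3]
turn [0.   0.   0.01] F [-0.59 -1.2  -1.67] gap 0.208 t 6.35
```

View pics/s3c.png

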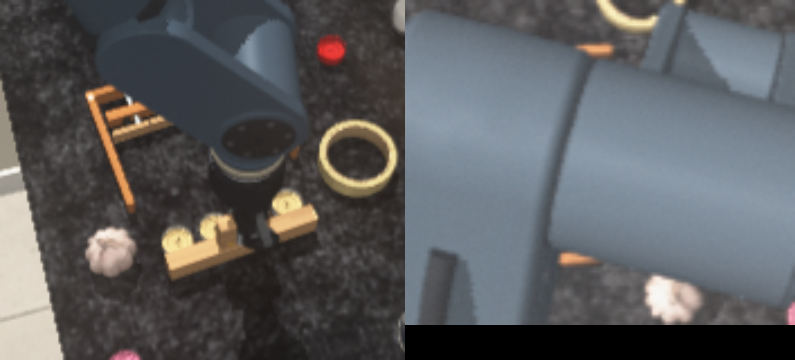

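The tea lights are lined up along the bar, and the near one at (177,240) is within the bar's end. Continuing.

{"fn": "drive_tool", "kwargs": {
  "plan": [
    [0, -0.006, 0, 0, 0, 0, -1],
    [0, -0.008, 0, 0, 0, 0, -1],
    [0, -0.008, 0, 0, 0, 0, -1],
    [0, -0.008, 0, 0, 0, 0, -1],
    [0, -0.008, 0, 0, 0, 0, -1],
    [0, -0.008, 0, 0, 0, 0, -1],
    [0, -0.008, 0, 0, 0, 0, -1],
    [0, -0.008, 0, 0, 0, 0, -1],
    [0, -0.006, 0, 0, 0, 0, -1],
    [0, -0.004, 0, 0, 0, 0, -1]
  ]
}}

```text
t: 7.45
tcp_pos: [0.5505, 0.0548, 0.0578]
tool_rot: [0.999, 0.036, -0.0, -0.0]
force: [0.2, -0.8, -0.7]
finger_gap: 0.208
gripper_force: 49.2
```

{"fn": "drive_tool", "kwargs": {
  "plan": [
    [0, -0.004, 0, 0, 0, 0, -1],
    [0, -0.006, 0, 0, 0, 0, -1],
    [0, -0.006, 0, 0, 0, 0, -1],
    [0, -0.006, 0, 0, 0, 0, -1],
    [0, -0.003, 0, 0, 0, 0, -1],
    [0, 0, 0, 0, 0, 0, -1]
  ]
}}

```text
t: 8.05
tcp_pos: [0.5486, 0.0796, 0.0578]
tool_rot: [0.999, 0.036, -0.0, -0.0]
force: [0.5, -0.6, -2.5]
finger_gap: 0.206
gripper_force: 49.2
```

```bash
python3 d.py .5485 .069 .0575 4.1; python3 - <<'E'
from d import *
s=snap('side','s4')
cv2.imwrite('pics/s4c.png',cv2.resize(s['image'][120:240,240:390],(700,560),interpolation=cv2.INTER_CUBIC)[:,:,::-1])
E
```

```text
tcp [0.5486 0.0796 0.0578] delta tool mm [-0.9 10.6  0.3]
turn [-0.01  0.01  0.01] F [ 0.5  -0.58 -2.47] gap 0.206 t 8.05
```

View pics/s4c.png

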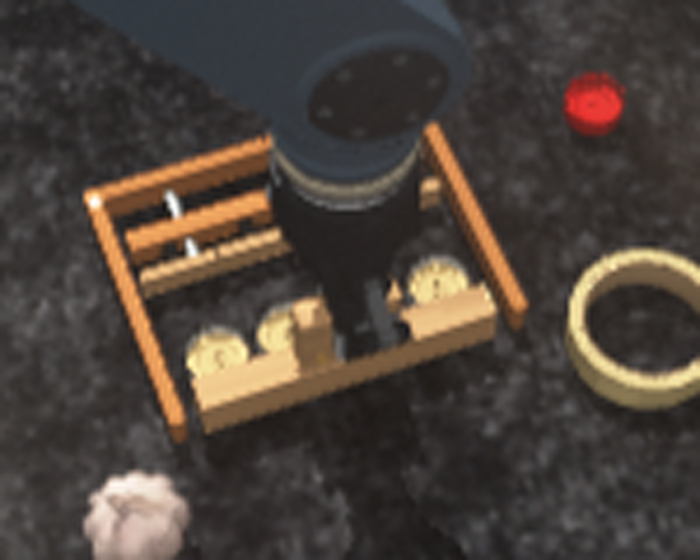

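All four are inside the frame with the bar between the walls. Now slow feeling steps.

{"fn": "drive_tool", "kwargs": {
  "plan": [
    [0, -0.003, 0, 0, 0, 0, -1],
    [0, -0.003, 0, 0, 0, 0, -1],
    [0, -0.003, 0, 0, 0, 0, -1],
    [0, -0.003, 0, 0, 0, 0, -1],
    [0, -0.002, 0, 0, 0, 0, -1],
    [0, -0.001, 0, 0, 0, 0, -1],
    [0, 0, 0, 0, 0, 0, -1]
  ]
}}

```text
t: 8.8
tcp_pos: [0.5477, 0.0942, 0.0578]
tool_rot: [0.999, 0.036, -0.0, -0.0]
force: [-0.1, -0.3, -1.6]
finger_gap: 0.204
gripper_force: 49.2
```

{"fn": "drive_tool", "kwargs": {
  "plan": [
    [0, -0.001, 0, 0, 0, 0, -1],
    [0, -0.001, 0, 0, 0, 0, -1],
    [0, -0.001, 0, 0, 0, 0, -1],
    [0, -0.001, 0, 0, 0, 0, -1],
    [0, 0, 0, 0, 0, 0, -1]
  ]
}}

```text
t: 9.3
tcp_pos: [0.5475, 0.0981, 0.0578]
tool_rot: [0.999, 0.036, 0.0, -0.0]
force: [-0.3, -0.0, -1.4]
finger_gap: 0.203
gripper_force: 49.2
```

```bash
python3 d.py .5485 .069 .0575 4.1
```

```text
tcp [0.5475 0.0981 0.0578] delta tool mm [-1.  29.1  0.3]
turn [-0.01 -0.   -0.02] F [-0.27 -0.03 -1.38] gap 0.203 t 9.3
```

{"fn": "drive_tool", "kwargs": {
  "plan": [
    [0, -0.001, 0, 0, 0, 0, -1],
    [0, -0.001, 0, 0, 0, 0, -1],
    [0, -0.001, 0, 0, 0, 0, -1],
    [0, -0.001, 0, 0, 0, 0, -1],
    [0, 0, 0, 0, 0, 0, -1]
  ]
}}

```text
t: 9.8
tcp_pos: [0.5472, 0.1022, 0.0578]
tool_rot: [0.999, 0.036, 0.0, -0.0]
force: [0.5, -0.1, -1.4]
finger_gap: 0.206
gripper_force: 49.2
```

{"fn": "drive_tool", "kwargs": {
  "plan": [
    [0, -0.001, 0, 0, 0, 0, -1],
    [0, -0.001, 0, 0, 0, 0, -1],
    [0, -0.001, 0, 0, 0, 0, -1],
    [0, 0, 0, 0, 0, 0, -1]
  ]
}}

```text
t: 10.2
tcp_pos: [0.5469, 0.1051, 0.0578]
tool_rot: [0.999, 0.036, -0.0, -0.0]
force: [1.0, 0.5, -0.9]
finger_gap: 0.205
gripper_force: 49.2
```

{"fn": "drive_tool", "kwargs": {
  "plan": [
    [0, -0.001, 0, 0, 0, 0, -1],
    [0, -0.001, 0, 0, 0, 0, -1],
    [0, 0, 0, 0, 0, 0, -1]
  ]
}}

```text
t: 10.5
tcp_pos: [0.5468, 0.1071, 0.0578]
tool_rot: [0.999, 0.036, -0.0, -0.0]
force: [-0.7, -0.5, -0.9]
finger_gap: 0.204
gripper_force: 49.2
```

{"fn": "drive_tool", "kwargs": {
  "plan": [
    [0, -0.001, 0, 0, 0, 0, -1],
    [0, -0.001, 0, 0, 0, 0, -1],
    [0, 0, 0, 0, 0, 0, -1]
  ]
}}

```text
t: 10.8
tcp_pos: [0.5467, 0.1091, 0.0578]
tool_rot: [0.999, 0.036, 0.0, -0.0]
force: [0.1, -0.0, -0.9]
finger_gap: 0.205
gripper_force: 49.2
```

{"fn": "drive_tool", "kwargs": {
  "plan": [
    [0, -0.001, 0, 0, 0, 0, -1],
    [0, -0.001, 0, 0, 0, 0, -1],
    [0, 0, 0, 0, 0, 0, -1]
  ]
}}

```text
t: 11.1
tcp_pos: [0.5465, 0.1111, 0.0578]
tool_rot: [0.999, 0.036, 0.0, -0.0]
force: [0.1, -0.6, -1.1]
finger_gap: 0.201
gripper_force: 49.2
```

{"fn": "drive_tool", "kwargs": {
  "plan": [
    [0, -0.001, 0, 0, 0, 0, -1],
    [0, 0, 0, 0, 0, 0, -1]
  ]
}}

```text
t: 11.3
tcp_pos: [0.5465, 0.1121, 0.0578]
tool_rot: [0.999, 0.036, 0.0, -0.0]
force: [-0.4, -0.1, -1.3]
finger_gap: 0.206
gripper_force: 49.2
```

{"fn": "drive_tool", "kwargs": {
  "plan": [
    [0, -0.001, 0, 0, 0, 0, -1],
    [0, -0.001, 0, 0, 0, 0, -1],
    [0, 0, 0, 0, 0, 0, -1]
  ]
}}

```text
t: 11.6
tcp_pos: [0.5463, 0.1141, 0.0578]
tool_rot: [0.999, 0.036, -0.0, -0.0]
force: [-0.4, -0.7, -0.9]
finger_gap: 0.208
gripper_force: 49.2
```

{"fn": "drive_tool", "kwargs": {
  "plan": [
    [0, -0.001, 0, 0, 0, 0, -1],
    [0, 0, 0, 0, 0, 0, -1]
  ]
}}

```text
t: 11.8
tcp_pos: [0.5462, 0.1151, 0.0578]
tool_rot: [0.999, 0.036, -0.0, -0.0]
force: [0.3, -0.8, -1.5]
finger_gap: 0.203
gripper_force: 49.2
```

```bash
python3 d.py .5485 .069 .0575 4.1; python3 - <<'E'
from d import *
s=snap('side','s5')
cv2.imwrite('pics/s5c.png',cv2.resize(s['image'][125:225,250:375],(750,600),interpolation=cv2.INTER_CUBIC)[:,:,::-1])
E
```

```text
tcp [0.5462 0.1151 0.0578] delta tool mm [-1.  46.1  0.3]
turn [-0.    0.   -0.02] F [ 0.34 -0.85 -1.52] gap 0.203 t 11.8
```

View pics/s5c.png

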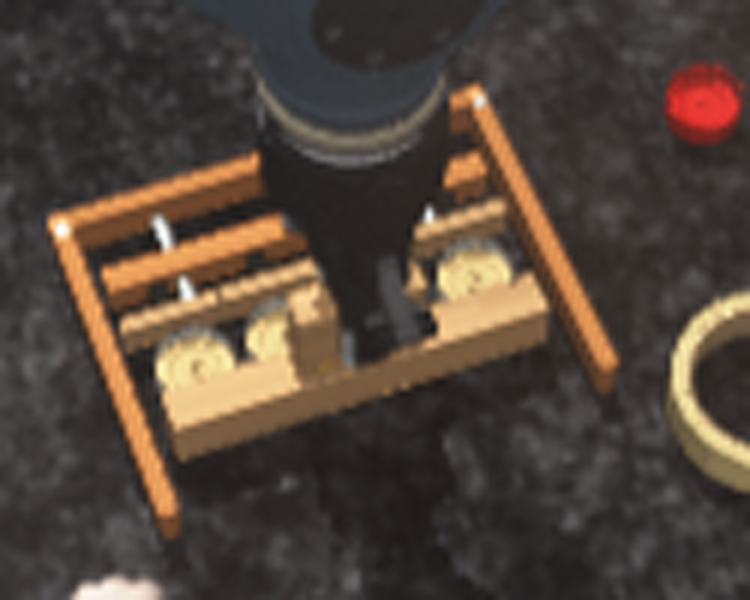

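Only a few millimetres of gap remain before the pads, so I continue at 1 mm per step.

{"fn": "drive_tool", "kwargs": {
  "plan": [
    [0, -0.001, 0, 0, 0, 0, -1],
    [0, -0.001, 0, 0, 0, 0, -1],
    [0, 0, 0, 0, 0, 0, -1]
  ]
}}

```text
t: 12.15
tcp_pos: [0.5461, 0.1171, 0.0578]
tool_rot: [0.999, 0.036, 0.0, -0.0]
force: [0.1, 0.6, -2.2]
finger_gap: 0.206
gripper_force: 49.2
```

{"fn": "drive_tool", "kwargs": {
  "plan": [
    [0, -0.001, 0, 0, 0, 0, -1],
    [0, 0, 0, 0, 0, 0, -1],
    [0, 0, 0, 0, 0, 0, -1]
  ]
}}

```text
t: 12.45
tcp_pos: [0.546, 0.118, 0.0578]
tool_rot: [0.999, 0.036, -0.0, -0.0]
force: [0.2, 0.3, -1.7]
finger_gap: 0.202
gripper_force: 49.2
```

{"fn": "drive_tool", "kwargs": {
  "plan": [
    [0, -0.001, 0, 0, 0, 0, -1],
    [0, 0, 0, 0, 0, 0, -1],
    [0, 0, 0, 0, 0, 0, -1]
  ]
}}

```text
t: 12.75
tcp_pos: [0.5459, 0.119, 0.0578]
tool_rot: [0.999, 0.036, -0.0, -0.0]
force: [-0.1, -1.0, -1.8]
finger_gap: 0.201
gripper_force: 49.2
```

{"fn": "drive_tool", "kwargs": {
  "plan": [
    [0, -0.001, 0, 0, 0, 0, -1],
    [0, 0, 0, 0, 0, 0, -1],
    [0, 0, 0, 0, 0, 0, -1]
  ]
}}

```text
t: 13.05
tcp_pos: [0.5459, 0.1199, 0.0578]
tool_rot: [0.999, 0.036, 0.0, 0.0]
force: [-0.8, -0.5, -1.9]
finger_gap: 0.202
gripper_force: 49.2
```

{"fn": "drive_tool", "kwargs": {
  "plan": [
    [0, -0.001, 0, 0, 0, 0, -1],
    [0, 0, 0, 0, 0, 0, -1],
    [0, 0, 0, 0, 0, 0, -1]
  ]
}}

```text
t: 13.35
tcp_pos: [0.5459, 0.1207, 0.0578]
tool_rot: [0.999, 0.036, 0.0, 0.0]
force: [-0.6, -2.7, -1.0]
finger_gap: 0.203
gripper_force: 49.2
```

{"fn": "drive_tool", "kwargs": {
  "plan": [
    [0, -0.001, 0, 0, 0, 0, -1],
    [0, 0, 0, 0, 0, 0, -1],
    [0, 0, 0, 0, 0, 0, -1]
  ]
}}

```text
t: 13.65
tcp_pos: [0.5459, 0.1215, 0.0579]
tool_rot: [0.999, 0.036, 0.0, 0.0]
force: [0.3, -5.0, -1.4]
finger_gap: 0.204
gripper_force: 49.2
```

Contact: about 2.3 N more per step. Two more mm toward 10 N.

{"fn": "drive_tool", "kwargs": {
  "plan": [
    [0, -0.001, 0, 0, 0, 0, -1],
    [0, 0, 0, 0, 0, 0, -1],
    [0, 0, 0, 0, 0, 0, -1]
  ]
}}

```text
t: 13.95
tcp_pos: [0.5459, 0.1222, 0.0579]
tool_rot: [0.999, 0.036, 0.0, 0.001]
force: [0.9, -5.3, -0.5]
finger_gap: 0.203
gripper_force: 49.3
```

{"fn": "drive_tool", "kwargs": {
  "plan": [
    [0, -0.001, 0, 0, 0, 0, -1],
    [0, 0, 0, 0, 0, 0, -1],
    [0, 0, 0, 0, 0, 0, -1]
  ]
}}

```text
t: 14.25
tcp_pos: [0.546, 0.1228, 0.0579]
tool_rot: [0.999, 0.036, 0.0, 0.001]
force: [1.6, -8.3, -1.0]
finger_gap: 0.207
gripper_force: 49.4
```

```bash
python3 d.py .5485 .069 .0575 4.1; python3 -c "
from h import *; print(manip.sense()['ft_torque'])"
```

```text
tcp [0.546  0.1228 0.0579] delta tool mm [-1.4 53.8  0.5]
turn [ 0.1  -0.02  0.04] F [ 1.63 -8.31 -0.96] gap 0.207 t 14.25
[-1.59486512 -0.19385279  0.05048762]
```

{"fn": "drive_tool", "kwargs": {
  "plan": [
    [0, -0.001, 0, 0, 0, 0, -1],
    [0, -0.001, 0, 0, 0, 0, -1],
    [0, 0, 0, 0, 0, 0, -1],
    [0, 0, 0, 0, 0, 0, -1],
    [0, 0, 0, 0, 0, 0, -1]
  ]
}}

```text
t: 14.75
tcp_pos: [0.5461, 0.1239, 0.0579]
tool_rot: [0.999, 0.036, 0.0, 0.002]
force: [1.2, -11.1, -2.0]
finger_gap: 0.207
gripper_force: 49.6
```

```bash
python3 d.py .5485 .069 .0575 4.1; python3 -c "
from h import *; print(manip.sense()['ft_torque'])
s=snap('side','s6')
cv2.imwrite('pics/s6c.png',cv2.resize(s['image'][125:225,250:375],(750,600),interpolation=cv2.INTER_CUBIC)[:,:,::-1])"
```

```text
tcp [0.5461 0.1239 0.0579] delta tool mm [-1.6 54.9  0.6]
turn [ 0.18 -0.03  0.07] F [  1.16 -11.13  -1.96] gap 0.207 t 14.75
[-2.24867429 -0.21622523  0.06600181]
```

The squeeze is about 11 N (≈2.8 N per pad) with a balanced moment, well under the 5.4 N hard stop. Drawing back gently.

{"fn": "drive_tool", "kwargs": {
  "plan": [
    [0, 0.001, 0, 0, 0, 0, -1],
    [0, 0.001, 0, 0, 0, 0, -1],
    [0, 0.001, 0, 0, 0, 0, -1],
    [0, 0.001, 0, 0, 0, 0, -1],
    [0, 0.001, 0, 0, 0, 0, -1],
    [0, 0.001, 0, 0, 0, 0, -1],
    [0, 0.001, 0, 0, 0, 0, -1],
    [0, 0.001, 0, 0, 0, 0, -1],
    [0, 0.002, 0, 0, 0, 0, -1],
    [0, 0.004, 0, 0, 0, 0, -1]
  ]
}}

```text
t: 15.8
tcp_pos: [0.5463, 0.1123, 0.0578]
tool_rot: [0.999, 0.036, -0.0, -0.0]
force: [-0.8, 0.5, -2.1]
finger_gap: 0.201
gripper_force: 49.7
```

{"fn": "drive_tool", "kwargs": {
  "plan": [
    [0, 0.008, 0, 0, 0, 0, -1],
    [0, 0.012, 0, 0, 0, 0, -1],
    [0, 0.014, 0, 0, 0, 0, -1],
    [0, 0.014, 0, 0, 0, 0, -1],
    [0, 0.014, 0, 0, 0, 0, -1],
    [0, 0.014, 0, 0, 0, 0, -1],
    [0, 0.014, 0, 0, 0, 0, -1],
    [0, 0.014, 0, 0, 0, 0, -1],
    [0, 0.008, 0, 0, 0, 0, -1],
    [0, 0, 0, 0, 0, 0, -1]
  ]
}}

```text
t: 16.8
tcp_pos: [0.5548, -0.0011, 0.0578]
tool_rot: [0.999, 0.035, 0.0, 0.0]
force: [0.3, -0.1, -1.5]
finger_gap: 0.202
gripper_force: 49.7
```

```bash
python3 d.py .5485 .069 .0558 4.1
```

```text
tcp [ 0.5548 -0.0011  0.0578] delta tool mm [ -1.4 -70.4   2. ]
turn [ 0.01 -0.03 -0.13] F [ 0.28 -0.11 -1.49] gap 0.202 t 16.8
```

{"fn": "drive_tool", "kwargs": {
  "plan": [
    [0, 0, 0.001, 0, 0, 0, -1],
    [0, 0, 0.0005, 0, 0, 0, -1],
    [0, 0, 0, 0, 0, 0, -1]
  ]
}}

```text
t: 17.1
tcp_pos: [0.5541, 0.0009, 0.0562]
tool_rot: [0.999, 0.036, -0.0, -0.0]
force: [0.6, -0.1, -1.5]
finger_gap: 0.208
gripper_force: 49.7
```

{"fn": "drive_tool", "kwargs": {
  "plan": [
    [0, 0, 0.0005, 0, 0, 0, -1],
    [0, 0, 0, 0, 0, 0, -1]
  ]
}}

```text
t: 17.3
tcp_pos: [0.5544, 0.0007, 0.0559]
tool_rot: [0.999, 0.036, 0.0, -0.0]
force: [-0.2, 0.5, -1.2]
finger_gap: 0.205
gripper_force: 49.9
```

{"fn": "drive_tool", "kwargs": {
  "plan": [
    [0, 0, 0.0004, 0, 0, 0, -1],
    [0, 0, 0, 0, 0, 0, -1]
  ]
}}

```text
t: 17.5
tcp_pos: [0.5544, 0.0006, 0.0559]
tool_rot: [0.999, 0.036, 0.0, -0.0]
force: [-0.7, 1.4, 4.5]
finger_gap: 0.203
gripper_force: 50.5
```

Touched down (Fz +4.5 N). Releasing and rising.

{"fn": "drive_tool", "kwargs": {
  "plan": [
    [0, 0, 0, 0, 0, 0, -0.3],
    [0, 0, 0, 0, 0, 0, -0.3],
    [0, 0, 0, 0, 0, 0, -0.3],
    [0, 0, 0, 0, 0, 0, 0.3],
    [0, 0, 0, 0, 0, 0, 0.3],
    [0, 0, 0, 0, 0, 0, 0.3],
    [0, 0, -0.01, 0, 0, 0, 0.3],
    [0, 0, -0.03, 0, 0, 0, 0.3],
    [0, 0, -0.04, 0, 0, 0, 0.3],
    [0, 0, -0.04, 0, 0, 0, 0.3]
  ]
}}

```text
t: 18.5
tcp_pos: [0.5539, 0.0003, 0.1769]
tool_rot: [0.999, 0.036, -0.0, -0.0]
force: [1.1, -0.6, -0.0]
finger_gap: 0.65
gripper_force: 0.0
```

{"fn": "drive_tool", "kwargs": {
  "plan": [
    [0, 0.03, -0.04, 0, 0, 0, 0.3],
    [0, 0.04, -0.03, 0, 0, 0, 0.3],
    [0, 0.045, 0, 0, 0, 0, 0.3],
    [0, 0.045, 0, 0, 0, 0, 0.3],
    [0, 0.045, 0, 0, 0, 0, 0.3],
    [0, 0.045, 0, 0, 0, 0, 0.3],
    [0, 0.045, 0, 0, 0, 0, 0.3],
    [0, 0.03, 0, 0, 0, 0, 0.3],
    [0, 0, 0, 0, 0, 0, 0.3],
    [0, 0, 0, 0, 0, 0, 0.3]
  ]
}}

```text
t: 19.5
tcp_pos: [0.577, -0.3243, 0.2456]
tool_rot: [0.999, 0.035, -0.0, -0.0]
force: [0.4, 0.5, -0.1]
finger_gap: 0.65
gripper_force: 0.0
```

```bash
cat > chk.py <<'E'
from meas import *
from d import a,i,O
s=snap('side'); t=snap('top')
print(manip.sense()['tcp_pos'],manip.sense()['t'])
c=np.hstack([cv2.resize(s['image'][115:275,230:400],(425,400)),cv2.resize(t['image'][170:280,245:345],(364,400))]); cv2.imwrite('pics/fin.png',c[:,:,::-1])
P=pts(s); h=cv2.cvtColor(s['image'],cv2.COLOR_RGB2HSV)
w=(h[...,1]>60)&(h[...,0]<30)&(h[...,2]>110)
D=P[...,:2]-O; A=D@a; I=D@i
q=P[w&(abs(A)<.1)&(I<-.03)&(I>-.12)&(P[...,2]>.024)&(P[...,2]<.036)]; print('bar',cv2.minAreaRect((np.c_[(q[:,:2]-O)@a,(q[:,:2]-O)@i]*1000).astype(np.float32)),np.median(q[:,2]))
m=(w&(abs(A)<.095)&(I>0)&(I<.085)&(P[...,2]>0)&(P[...,2]<.02)).astype(np.uint8)
n,l,st,cc=cv2.connectedComponentsWithStats(m)
for k in range(1,n):
    if st[k][4]>30: p=ray(s,*cc[k],.013)[:2]-O; print('tea',st[k],(p@a*1000).round(1),(p@i*1000).round(1))
E
python3 chk.py
```

```text
[ 0.57717795 -0.32260584  0.24557511] 19.6
bar ((0.0, 0.0), (0.0, 0.0), 0.0) nan
  return _methods._mean(a, axis=axis, dtype=dtype,
  ret = ret.dtype.type(ret / rcount)
```

View pics/fin.png

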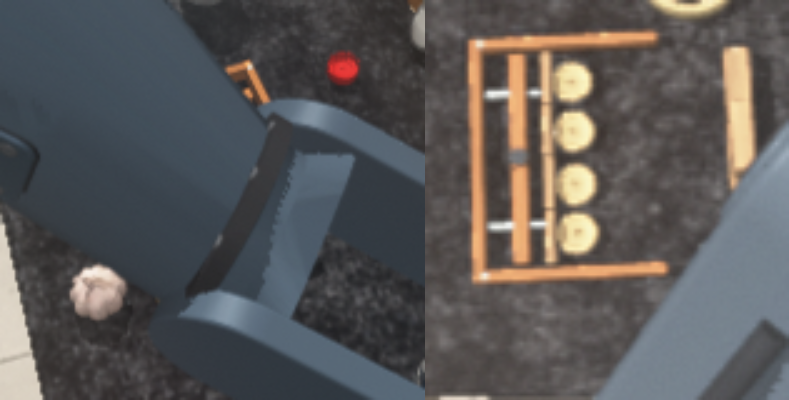

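The top view shows the four tea lights in a straight row against the pads at (572–578, 80–235). The straightedge stands in front of the mouth at (740,115), and the robot is clear. Handing in.

```bash
python3 -c "
from station import manip
print(manip.sign_off())"
```

```text
the job is handed in; nothing more can be done
None
```

The job is handed in: the four tea lights were squeezed at about 11 N against the pads and left in a straight row inside the frame, with the straightedge standing free in front of it (seen in the last top view, its near end hidden by the arm; the final numeric position check failed because the arm blocked the side camera).

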